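# Eject the blue leg coupling from its bonding block

### The arm

A 6-joint arm with a two-finger parallel gripper is mounted at the origin on the work surface. World frame = base frame: x ahead of the robot, y to its left, z up, the work surface at z = 0. Lengths are in m, angles in rad, forces in N, time in s.
With the tool pointing down it reaches from about 0.25 to 0.775 m from the base axis. Payload 4 kg.
Tool frame: the origin (TCP) lies at the very end of the fingers, on their centre line; the grasp point (between the pads) lies 19 mm behind it (grip_point_offset is the distance from the TCP to the grasp point, in m); y points along the fingers, z is the direction in which the jaws open and shut, and the axes are right-handed (so a half turn about y gives the same grasp; the last joint's range is limited). The gripper opens to 85 mm and grips with 20 to 120 N. Pads are 22 mm wide; open, the fingers measure 114 mm over their backs; the gripper's body (76 mm by 85 mm) begins 54 mm behind the grasp point. The pads swing forward as they close: fully open they stand 13 mm farther back than shut.
Start: joints at [1.17, 0.087, 1.371, -0, 1.684, -0.103], TCP at [0.161, 0.526, 0.198] pointing down, gripper open.
Joint ranges: [-3.1, 3.1], [-0.76, 2.03], [0.27, 2.55], [-1.08, 4.22], [0.17, 2.65], [-2.57, 2.57]. Speed limits (rad/s): [2.79, 2.79, 3.14, 3.14, 3.14, 3.14].

### API

Orientations are given as [roll, pitch, yaw] about the fixed x, y, z axes, in that order (R = Rz(yaw) Ry(pitch) Rx(roll)).
In Python, from cell import get_obs, snapshot, camera_model, job_done, grip_point_offset gives the robot as it stands. The module is installed in compiled form; this text tells all that it offers.
- The arm moves only by the tool play_rows, never from a script. Its argument "plan" is text: rows parted by semicolons, each of 6 numbers parted by spaces: the shift along the tool's x, y, z in units of 30 mm (1.0 is 30 mm), then the turn, a rotation vector about the tool's x, y, z in units of 5 degrees (1.0 is 5 degrees). In form: tx ty tz rx ry rz; .... A call has 1 to 8 rows; each row is the pose to reach, as a shift and turn from the pose commanded when the call began, along the tool's axes at that moment; what a row does not reach only later rows make up. A row lasts 1/12 s, in which the tool goes at most 41.7 mm and 7.16 degrees, less where a joint would pass 70% of its speed; a pose out of reach is approached as far as the arm can. A call with a gripper value outside its range is refused whole. "claw" is the closure, from 0 (fully open) to 1 (shut), set as the call begins (left out, the last holds). The fingers move at their own pace and stop on an object; the grip force is fixed at half the most. Time passes only in rows, so rows that repeat a pose let the fingers close. It gives the time, the measured TCP pose, the force and the opening at its end, in the units of the state.
- get_obs(): the state, without advancing time (a new reading comes with each control period).
- snapshot(name): name is "side" or "top" or "wrist"; returns the picture (384x512x3 uint8, blue, green, red); there is no depth.
- camera_model(name): a dict with "fx", "fy", "cx", "cy" (pixels), "k1" (the pictures are not rectified: a ray, as slopes to the right and down, at radius r is drawn at 1 + k1 r^2 times it, then the intrinsics apply), "R" (3x3) and "t" (3): a world point X has camera coordinates R X + t. Camera axes: x right, y down, z forward; pixel columns grow to the right and rows downward; lengths in m; the calibration is good to about 2 mm. A picture is of the moment at which its call begins: read the wrist's pose just before it. camera_model takes no time and is no camera call; for the wrist camera it gives the pose at the moment of the call.
- job_done(): hands the job in, once; it reports no verdict.
The state is a dict: "time": time; "joints": joint angles; "dq": joint speeds; "tau": joint torques, N m; "eef_pos": TCP position; "eef_rot": TCP orientation; "contact_force": force on the tool from outside, world axes, zero at the start; "torque": the same for the moment, N m; "opening": opening from 0.0 (shut) to 1.0 (fully open).
Only numpy, scipy, OpenCV 4.12 (cv2) and the standard library are available. Lean on these libraries where they do the work, as an engineer would, in place of code of your own. Each camera call takes 0.05 s, during which the arm holds its last target. There are 200 camera calls.

### The job

Press the orange lever of the block that holds the blue coupling all the way down so that the coupling rises out of its pocket, then take the blue coupling and stand it upright in the yellow tray, setting it down without dropping it. Leave the red coupling seated in its own block.

Things in the scene. Friction and masses are not known exactly. Their poses are not given: they have to be found in the camera images.
- blue_coupling: blue upright cylinder, 36 mm diameter, 44 mm tall, 0.13 kg; dark bore in top. Origin: centre of underside, z up. Starts in the pocket of a fixed grey block (100 x 80, 54 mm high), top flush, underside 10 mm above bench: not grippable. Lever fully down lifts it 26 mm: upper 26 mm stand free, lower 18 mm loosely guided (1.5 mm play); pull straight up. A twin block holds a red one
- blue_fixture_pad (a point): centre of the top face of the orange pad (44 x 44 x 10 mm) on the ejector lever of the blue coupling's block. It sticks out on the robot's side, 150 mm level distance from the coupling. At rest about 68 mm above the bench; pushed straight down 33 mm it meets its stop at about 35 mm. Takes 7 to 12 N; stiff, it stays where left, so the coupling stays up when let go
- tray: yellow open tray, 160 mm (its x) by 140 mm (its y), 22 mm high, walls and floor 4 mm thick, fixed to the bench. Origin: centre of its underside; z up
- red_coupling: the same coupling in red, seated in the other, identical block with its own orange lever: leave both alone. Origin: centre of its underside
Things that resemble listed ones, but are neither listed nor needed, are in the scene too. What is meant by the blue_coupling is not pink or turquoise, and is the smaller of those in its own colour.

How it is judged:
On the way, in this order (a step that is already met when the one before it is completed fails the run):
1. the lever is pressed down (within about 6 mm of its stop) and has raised the blue coupling by at least 22 mm, while the fingers do not touch the coupling (height (world z) of blue_coupling above 0.032 m and height (world z) of blue_fixture_pad below 0.041 m and contact force between the fingers and blue_coupling below 0.3 N), for 0.2 s.
2. the blue coupling is held by the fingers, clear above its block (underside over 60 mm above the bench) (height (world z) of blue_coupling above 0.06 m and contact force between the fingers and blue_coupling above 1 N), for 0.1 s.
At the end, for the whole second after the job is handed in: the blue coupling stands upright (within 10 degrees, dark bore up) and still on the floor of the yellow tray, anywhere inside its walls, released; the red coupling is still seated in its block (within 8 mm of its start) (x of blue_coupling in the frame of tray between -0.062 and 0.062 m and y of blue_coupling in the frame of tray between -0.052 and 0.052 m and z of blue_coupling in the frame of tray between 0 and 0.01 m and angle between blue_coupling's own z axis and vertical below 0.17 rad and linear speed of blue_coupling below 0.03 m/s and distance of red_coupling from where it was at the start of the episode below 0.008 m); the robot touches nothing.
It fails at once if the red coupling is moved or raised by more than 8 mm (distance of red_coupling from where it was at the start of the episode above 0.008 m).
It fails at once if the blue coupling is dropped or thrown: moving faster than 0.7 m/s out of the fingers (a fall of 25 mm) (contact force between the fingers and blue_coupling below 0.1 N and linear speed of blue_coupling above 0.7 m/s).
It also fails if it takes over 58 s, if anything falls off the work surface, if the arm or the gripper's body presses on something with over 40 N, if the wrist force passes 120 N, or if a joint passes its speed limit or range.

## Working session

There is one attempt and no reset: what is moved stays moved. The work goes in short steps, Python scripts to look and compute and a tool call to move; the robot and the scene stay as the last step left them, time stands still between calls to the robot, and variables do not carry over. Pictures are saved under pics/ and viewed, about 8 in all and at most 12, crops included, and the job is handed in when it is done.

Besides the shell and the picture viewer there is one more tool, called after "Request:" by a JSON object that holds its "name" and its "arguments", one argument or row to a line. play_rows: Moves the arm, as the interface text tells. Its arguments: {"type":"object","properties":{"plan":{"type":"string"},"claw":{"type":"number"}},"required":["plan"]}

```bash
mkdir -p pics
cat > h.py <<'E'
import numpy as np, cv2
from cell import *
def ray(m,u,v):
    p=cv2.undistortPoints(np.array([[[u,v]]],float),np.array([[m["fx"],0,m["cx"]],[0,m["fy"],m["cy"]],[0,0,1.]]),np.array([m["k1"],0,0,0,0.]))[0,0]
    R=np.array(m["R"]);t=np.array(m["t"]);return -R.T@t, R.T@np.array([p[0],p[1],1])
def atz(m,u,v,z):
    c,d=ray(m,u,v);return c+d*(z-c[2])/d[2]
def proj(m,X):
    R=np.array(m["R"]);p=R@np.array(X)+np.array(m["t"]);a=p[:2]/p[2];a=a*(1+m["k1"]*(a@a));return a*[m["fx"],m["fy"]]+[m["cx"],m["cy"]]
E
python3 - <<'E'
from h import *
o=get_obs();print(o)
for n in("top","side"):
    cv2.imwrite(f"pics/{n}0.png",cv2.resize(snapshot(n),(800,600)));m=camera_model(n);print(n,m)
E
```

```text
{'time': 0.0, 'joints': array([ 1.16990621e+00,  8.80205121e-02,  1.37229096e+00,  1.01529968e-05,
        1.68360368e+00, -1.03083980e-01]), 'dq': array([-9.51665378e-05, -1.75220242e-03, -6.35957832e-04, -9.80589952e-04,
       -2.26107240e-03,  2.12747404e-04]), 'tau': array([ 8.72607689e-04, -3.51879787e+01, -3.13269424e+01, -1.47862870e-04,
        1.09103156e-02, -9.09542479e-06]), 'eef_pos': array([0.16114694, 0.52525342, 0.1965848 ]), 'eef_rot': array([-1.57310546e+00,  2.49025818e-04, -2.97805288e-01]), 'contact_force': array([ 0.70639818,  0.26601474, -0.13755848]), 'torque': array([-0.02309775, -0.00854825,  0.0262139 ]), 'opening': 0.9985052180751508}
top {'fx': 453.6374555356828, 'fy': 453.6374555356828, 'cx': 250.3846348992505, 'cy': 187.38516086515318, 'k1': -0.1440858294057282, 'R': array([[-0.0120482 , -0.99986307, -0.01134407],
       [-0.99678423,  0.01290838, -0.0790859 ],
       [ 0.07922151,  0.01035474, -0.99680326]]), 't': array([0.04189793, 0.55952622, 1.17999449])}
side {'fx': 378.85730947845155, 'fy': 378.85730947845155, 'cx': 259.98874414909255, 'cy': 193.3837879012669, 'k1': 0.03905557174598432, 'R': array([[ 0.87751307, -0.47954657,  0.00242971],
       [-0.27218947, -0.50223292, -0.82077706],
       [ 0.39482111,  0.71958125, -0.57124348]]), 't': array([-0.47171839,  0.23296514,  0.75258074])}
```

View pics/top0.png

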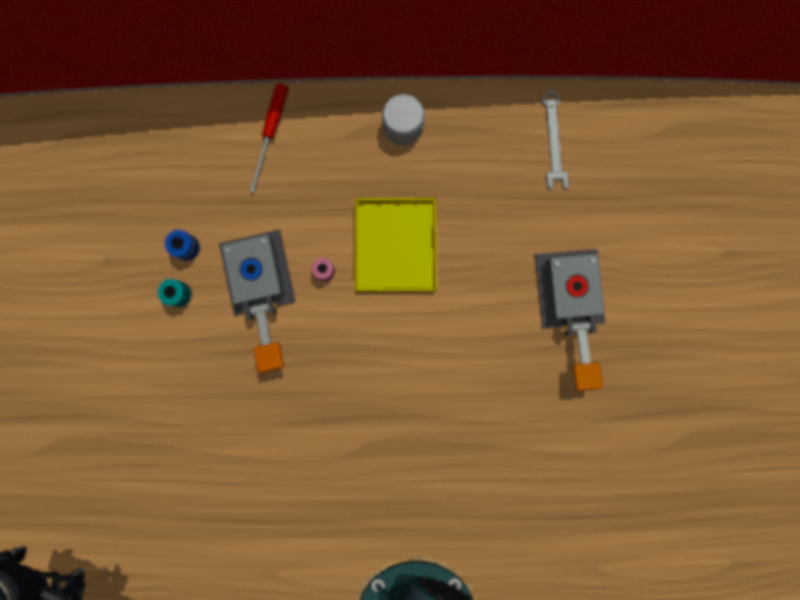

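View pics/side0.png

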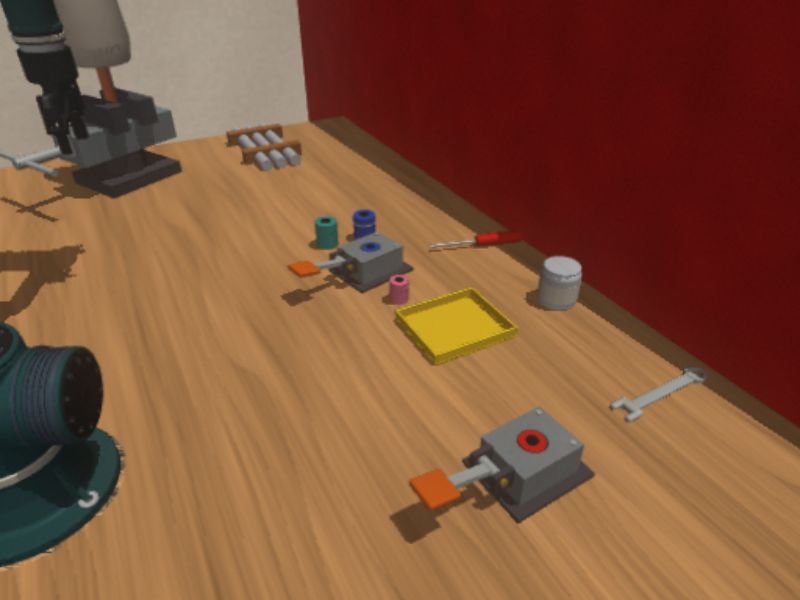

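Top picture, 800x600 px. What could be taken for the blue coupling:
- blue in the block at (251,269)
- a bigger free blue cylinder at (180,244)
- turquoise at (173,292)
- pink at (322,269)
- red in its block at (577,286)

I choose the one seated in the left block, with its pad at (268,357). The tray is at (396,246). Next, one close crop to check this and the positions.

Run:
```python
from h import *
im=snapshot("top");m=camera_model("top")
c=cv2.resize(im[130:250,90:250],(800,600),interpolation=cv2.INTER_CUBIC);cv2.imwrite("pics/crop1.png",c)
s=1.5625
for n,u,v,z in[("blue",251,269,.054),("pad",268,357,.068),("bigblue",178,239,.06),("turq",173,290,.05),("pink",322,267,.04),
 ("t1",357,199,.022),("t2",436,199,.022),("t3",436,291,.022),("t4",356,291,.022),("red",577,286,.054)]:print(n,atz(m,u/s,v/s,z).round(4))
o=get_obs();print(o["eef_pos"],o["eef_rot"])
```

```text
blue [0.6004 0.2682 0.054 ]
pad [0.4538 0.2369 0.068 ]
bigblue [0.6525 0.3923 0.06  ]
turq [0.5673 0.4028 0.05  ]
pink [0.6036 0.1505 0.04  ]
t1 [0.7227 0.0919 0.022 ]
t2 [ 0.7208 -0.044   0.022 ]
t3 [ 0.5621 -0.0411  0.022 ]
t4 [0.5639 0.0947 0.022 ]
red [ 0.5648 -0.2748  0.054 ]
[0.16121355 0.52538453 0.1968453 ] [-1.57259633e+00  1.81166810e-04 -2.97798069e-01]
```

View pics/crop1.png

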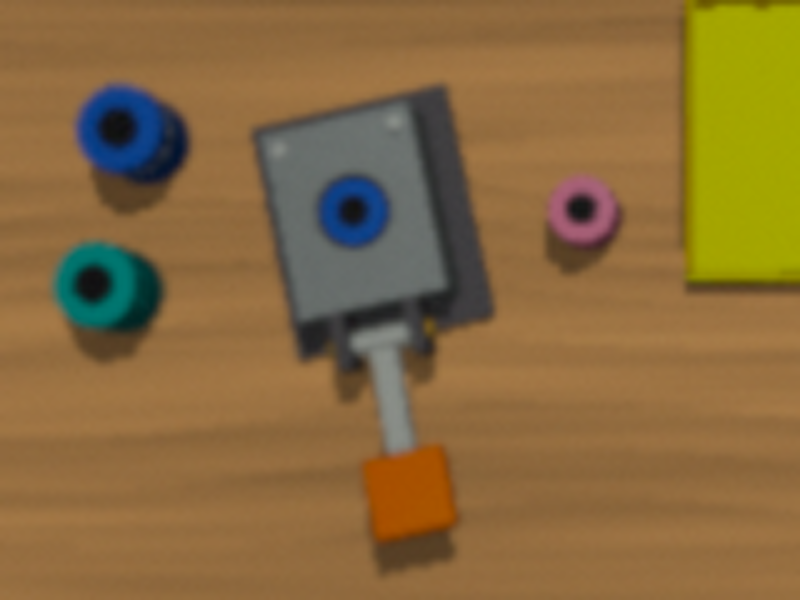

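The crop shows the blue coupling seated in the left block at crop (353,210), with its pad at (409,492). The pad-to-coupling distance works out at 150 mm, as described. The free blue cylinder at (120,130) is larger, so it isn't the one. I'm moving above the pad with the fingers shut.

Request:
{"name": "play_rows", "arguments": {
  "plan": "12.15 0 -6.3 0 -3.4 0;12.15 0 -6.3 0 -3.4 0;12.15 0 -6.3 0 -3.4 0;12.15 0 -6.3 0 -3.4 0;12.15 0 -6.3 0 -3.4 0;12.15 0 -6.3 0 -3.4 0;12.15 0 -6.3 0 -3.4 0;12.15 0 -6.3 0 -3.4 0",
  "claw": 1
}}

```text
time: 0.82
eef_pos: [0.3953, 0.2954, 0.1976]
eef_rot: [-1.571, 0.0, -0.001]
contact_force: [0.4, 1.0, -0.7]
opening: 0.003
```

Request:
{"name": "play_rows", "arguments": {
  "plan": "0 0 0 0 0 0;0 0 0 0 0 0"
}}

```text
time: 0.98
eef_pos: [0.3955, 0.2954, 0.1973]
eef_rot: [-1.571, 0.001, -0.006]
contact_force: [0.3, 0.1, -0.5]
opening: -0.003
```

Request:
{"name": "play_rows", "arguments": {
  "plan": "1.95 0 -1.95 0 0 0;1.95 0 -1.95 0 0 0;1.95 1.5 -1.95 0 0 0;1.95 2.7 -1.95 0 0 0;1.95 3.7 -1.95 0 0 0;1.95 3.7 -1.95 0 0 0"
}}

```text
time: 1.48
eef_pos: [0.4465, 0.2376, 0.0788]
eef_rot: [-1.576, 0.015, 0.001]
contact_force: [-1.7, -1.5, -1.6]
opening: -0.0
```

Run:
```python
from h import *
o=get_obs();print(o["eef_pos"])
a=snapshot("side");w=snapshot("wrist")
c=cv2.resize(a[130:205,165:265],(800,600),interpolation=cv2.INTER_CUBIC)
cv2.imwrite("pics/s2.png",np.hstack([cv2.resize(c,(400,300)),cv2.resize(w,(400,300))]))
```

```text
[0.44651863 0.23764305 0.07875937]
```

View pics/s2.png

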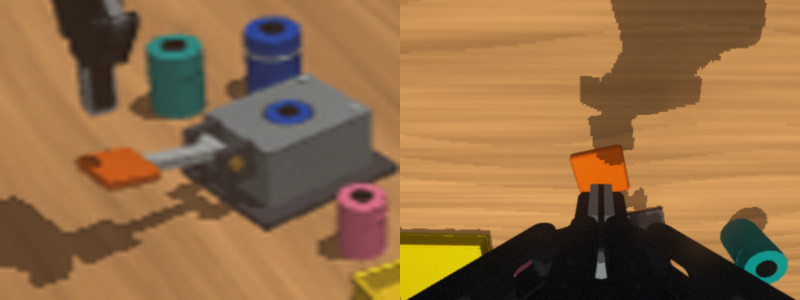

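The side crop shows the shut fingers over the orange pad, and the wrist view shows the tips on the pad's centre line. Pressing in small steps.

Request:
{"name": "play_rows", "arguments": {
  "plan": "0 0 0 0 0 0;0 0.2 0 0 0 0;0 0.4 0 0 0 0;0 0.6 0 0 0 0;0 0.8 0 0 0 0;0 1 0 0 0 0;0 1.2 0 0 0 0;0 1.4 0 0 0 0"
}}

```text
time: 2.25
eef_pos: [0.4527, 0.2385, 0.044]
eef_rot: [-1.571, 0.0, -0.001]
contact_force: [-0.5, -0.8, 0.4]
opening: -0.0
```

Run:
```python
from h import *
o=get_obs();print(o["eef_pos"],o["contact_force"])
a=snapshot("side");w=snapshot("wrist");t=snapshot("top")
f=lambda i:cv2.resize(i,(400,300),interpolation=cv2.INTER_CUBIC)
cv2.imwrite("pics/s3.png",np.vstack([np.hstack([f(a[130:205,165:265]),f(w)]),np.hstack([f(t[150:270,90:250]),f(w[180:300,180:340])])]))
```

```text
[0.45269505 0.23846361 0.04399918] [-0.50367444 -0.79024568  0.35671559]
```

View pics/s3.png

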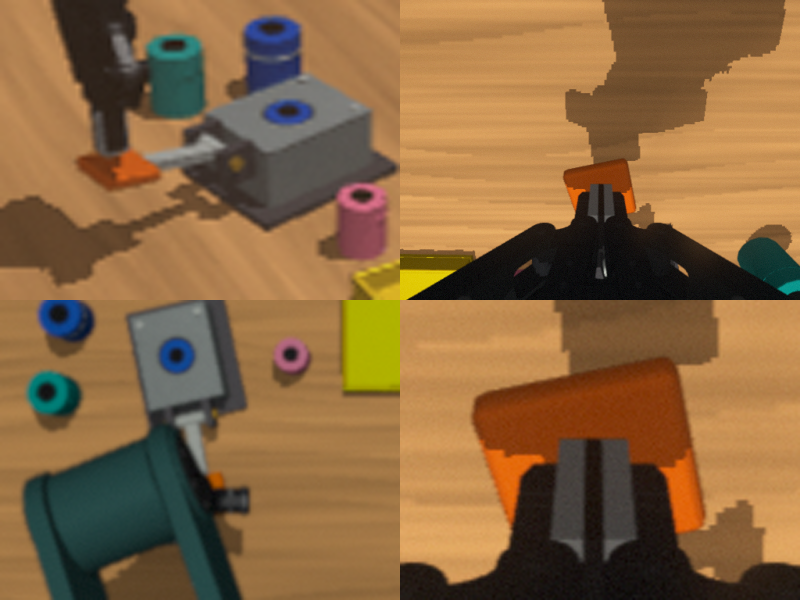

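Run:
```python
from h import *
m=camera_model("side")
def c(X):
    p=proj(m,X);return ((p-[165,130])*4).round(0)
for X in[(.4538,.2369,.068),(.4538,.2369,.044),(.4527,.2385,.044),(.4527,.2385,.058),(.4527,.2385,.074),(.60,.268,.054)]:print(X,c(X))
w=camera_model("wrist")
for z in(.044,.054,.068):print(proj(w,(.4527,.2385,z)))
```

```text
(0.4538, 0.2369, 0.068) [113. 160.]
(0.4538, 0.2369, 0.044) [117. 189.]
(0.4527, 0.2385, 0.044) [114. 189.]
(0.4527, 0.2385, 0.058) [112. 172.]
(0.4527, 0.2385, 0.074) [110. 152.]
(0.6, 0.268, 0.054) [283. 110.]
[258.37270008 224.31720665]
[258.4373674  231.67148188]
[258.53993027 243.33814606]
```

Request:
{"name": "play_rows", "arguments": {
  "plan": "0 0.1 0 0 0 0;0 0.2 0 0 0 0;0 0.3 0 0 0 0;0 0.3 0 0 0 0"
}}

```text
time: 2.73
eef_pos: [0.453, 0.2387, 0.0359]
eef_rot: [-1.571, -0.0, -0.001]
contact_force: [-0.1, 0.9, 1.1]
opening: 0.0
```

Run:
```python
from h import *
o=get_obs();print(o["eef_pos"],o["contact_force"],o["torque"],o["opening"])
a=snapshot("side");w=snapshot("wrist")
f=lambda i:cv2.resize(i,(400,300),interpolation=cv2.INTER_CUBIC)
cv2.imwrite("pics/s4.png",np.hstack([f(a[130:205,165:265]),f(w[180:300,180:340])]))
```

```text
[0.45301207 0.23868111 0.03587979] [-0.05947266  0.89657535  1.12778062] [-0.02716576  0.03015183 -0.0201712 ] 0.00044629463429714494
```

View pics/s4.png

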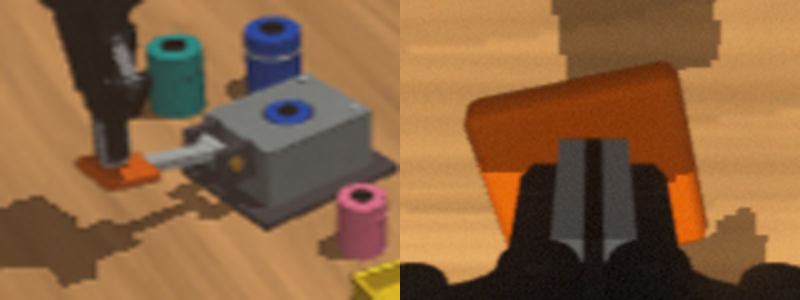

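The tips look only just in contact although the TCP reads 0.036, so the reading and the picture disagree by about 30 mm. I'll keep going slowly and watch the force and the coupling.

Request:
{"name": "play_rows", "arguments": {
  "plan": "0 0.1 0 0 0 0;0 0.2 0 0 0 0;0 0.3 0 0 0 0;0 0.4 0 0 0 0"
}}

```text
time: 3.17
eef_pos: [0.4523, 0.2386, 0.025]
eef_rot: [-1.571, 0.001, -0.001]
contact_force: [-4.1, -0.8, 7.7]
opening: 0.002
```

Run:
```python
from h import *
o=get_obs();print(o["eef_pos"],o["contact_force"],o["torque"],o["joints"])
a=snapshot("side")
f=lambda i:cv2.resize(i,(640,480),interpolation=cv2.INTER_CUBIC)
cv2.imwrite("pics/s5.png",f(a[130:205,165:265]))
```

```text
[0.45231844 0.23861114 0.02497765] [-4.09923728 -0.79486047  7.6806262 ] [-0.2636341   0.83832037 -0.01122821] [ 3.74254645e-01  1.04164118e-01  1.70505407e+00  3.91968121e-04
  1.33327928e+00 -1.19565756e+00]
```

View pics/s5.png

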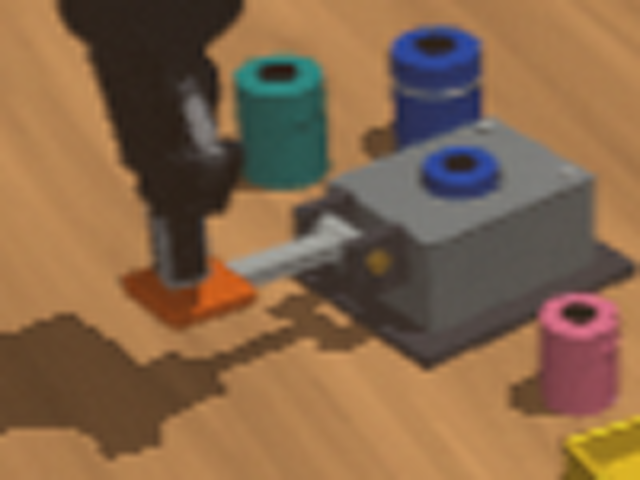

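Contact is confirmed: the coupling is rising and the force is 7.7 N. I'm continuing towards the stop.

Request:
{"name": "play_rows", "arguments": {
  "plan": "0 0.1 0 0 0 0;0 0.2 0 0 0 0;0 0.3 0 0 0 0;0 0.4 0 0 0 0;0 0.5 0 0 0 0;0 0.6 0 0 0 0;0 0.6 0 0 0 0"
}}

```text
time: 3.8
eef_pos: [0.4521, 0.2386, 0.0063]
eef_rot: [-1.571, 0.001, -0.001]
contact_force: [-2.8, -0.3, 4.9]
opening: -0.002
```

Request:
{"name": "play_rows", "arguments": {
  "plan": "0 0.1 0 0 0 0;0 0.2 0 0 0 0;0 0.2 0 0 0 0;0 0.2 0 0 0 0"
}}

```text
time: 4.13
eef_pos: [0.4527, 0.2387, 0.0017]
eef_rot: [-1.571, 0.0, -0.001]
contact_force: [-5.0, -2.6, 10.6]
opening: 0.001
```

Request:
{"name": "play_rows", "arguments": {
  "plan": "0 0.1 0 0 0 0;0 0.1 0 0 0 0;0 0.1 0 0 0 0"
}}

```text
time: 4.38
eef_pos: [0.4528, 0.2388, 0.0014]
eef_rot: [-1.571, -0.0, -0.001]
contact_force: [-10.4, -3.7, 23.1]
opening: 0.004
```

Run:
```python
from h import *
o=get_obs();print(o["eef_pos"],o["contact_force"])
a=snapshot("side")
f=lambda i:cv2.resize(i,(640,480),interpolation=cv2.INTER_CUBIC)
cv2.imwrite("pics/s6.png",f(a[130:205,165:265]))
```

```text
[0.45282497 0.23880177 0.001369  ] [-10.39360902  -3.67612437  23.10729513]
```

View pics/s6.png

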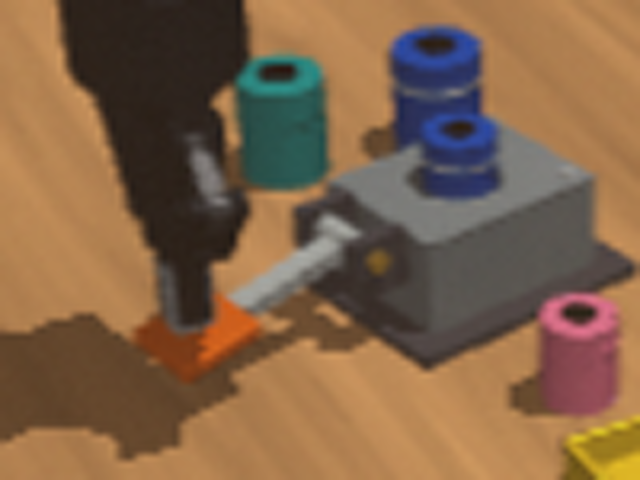

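The coupling is fully raised: its top is at (459,128) with its band clear of the block. The lever is on its stop with 23 N. The reading there is 0.0014 against a true 0.035, so z reads about 34 mm low with the fingers shut. I'm lifting off, opening, and moving above the coupling.

Request:
{"name": "play_rows", "arguments": {
  "plan": "0 -1 0 0 0 0;0 -2.2 0 0 0 0;0 -3.4 0 0 0 0;1.2 -3.4 0.2 0 0 0;2.4 -3.4 0.5 0 0 0;3.6 -3.4 0.75 0 0 0;4.9 -3.4 1 0 0 0;4.9 -3.4 1 0 0 0"
}}

```text
time: 5.1
eef_pos: [0.6051, 0.2684, 0.094]
eef_rot: [-1.572, 0.001, -0.003]
contact_force: [-1.4, -0.6, -1.1]
opening: 0.004
```

Request:
{"name": "play_rows", "arguments": {
  "plan": "0 0 0 0 0 0;0 0 0 0 0 0;0 0 0 0 0 0;0 0 0 0 0 0;0 0 0 0 0 0;0 0 0 0 0 0",
  "claw": 0
}}

```text
time: 5.6
eef_pos: [0.5993, 0.2685, 0.1001]
eef_rot: [-1.57, -0.002, -0.001]
contact_force: [0.3, 0.2, 0.3]
opening: 0.848
```

Run:
```python
from h import *
o=get_obs();print(o["eef_pos"],o["contact_force"],o["opening"],grip_point_offset)
w=camera_model("wrist")
for X in [o["eef_pos"],o["eef_pos"]+[0,0,.034],(.6004,.2682,.08)]:print(X,proj(w,X)/512*400)
for X in [o["eef_pos"],o["eef_pos"]+[0,0,.034],(.6004,.2682,.08)]:print((proj(camera_model("side"),X)-[165,105])*4)
a=snapshot("side");w=snapshot("wrist")
f=lambda i:cv2.resize(i,(400,300),interpolation=cv2.INTER_CUBIC)
cv2.imwrite("pics/s7.png",np.hstack([f(a[105:180,165:265]),f(w)]))
```

```text
[0.59934387 0.26854457 0.10008054] [0.33237885 0.20455483 0.32480753] 0.8481804487697099 0.0187
[0.59934387 0.26854457 0.10008054] [201.62559833 174.65732915]
[0.59934387 0.26854457 0.13408054] [201.83965721 196.98232991]
(0.6004, 0.2682, 0.08) [201.12533093 165.79290361]
[279.77992504 155.15269181]
[278.1016445  113.31860649]
[282.21276705 179.04602875]
```

View pics/s7.png

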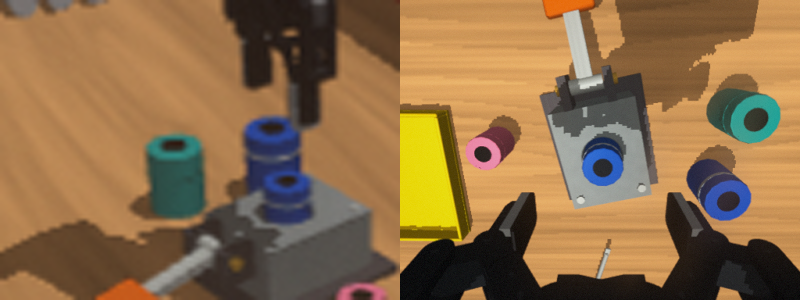

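The wrist view shows the coupling top at (202,168), matching my estimate of (201,166). The block is between the fingers, and the tips sit about 34 mm or more above the reading. I'm descending to grasp at a reading of about 0.021, which puts the real tips near 0.058.

Request:
{"name": "play_rows", "arguments": {
  "plan": "0 0.6 0 0 0 0;0 1.2 0 0 0 0;0 1.7 0 0 0 0;0 2.1 0 0 0 0;0 2.4 0 0 0 0;0 2.65 0 0 0 0;0 2.65 0 0 0 0;0 2.65 0 0 0 0"
}}

```text
time: 6.37
eef_pos: [0.5999, 0.2685, 0.0194]
eef_rot: [-1.571, 0.0, -0.001]
contact_force: [0.6, 0.1, 1.3]
opening: 1.0
```

Request:
{"name": "play_rows", "arguments": {
  "plan": "0 0 0 0 0 0;0 0 0 0 0 0;0 0 0 0 0 0;0 0 0 0 0 0;0 0 0 0 0 0;0 0 0 0 0 0;0 0 0 0 0 0;0 0 0 0 0 0",
  "claw": 1
}}

```text
time: 7.03
eef_pos: [0.6004, 0.2686, 0.0203]
eef_rot: [-1.57, -0.002, -0.001]
contact_force: [-0.5, -1.4, 3.9]
opening: 0.401
```

Run:
```python
from h import *
o=get_obs();print(o["eef_pos"],o["contact_force"],o["opening"])
a=snapshot("side");w=snapshot("wrist")
f=lambda i:cv2.resize(i,(400,300),interpolation=cv2.INTER_CUBIC)
cv2.imwrite("pics/s8.png",np.hstack([f(a[105:180,165:265]),f(w)]))
```

```text
[0.60040436 0.26864162 0.02029207] [-0.4664361  -1.4147893   3.93215511] 0.4006162910599711
```

View pics/s8.png

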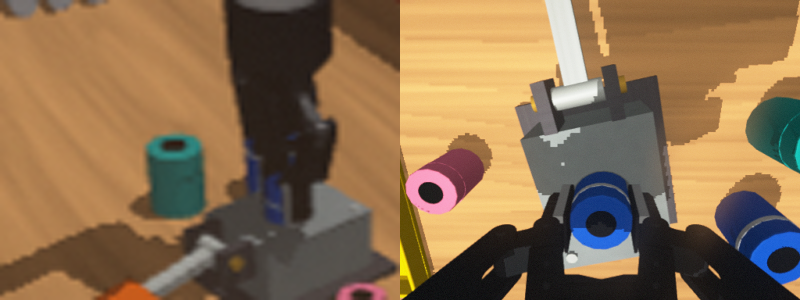

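The coupling is gripped, with an opening of 0.40 (about 34 mm), and both pads are on it in the wrist view. Underside is at 0.036 with a reading of 0.0203. Lifting straight up.

Request:
{"name": "play_rows", "arguments": {
  "plan": "0 -0.3 0 0 0 0;0 -0.6 0 0 0 0;0 -1 0 0 0 0;0 -1.4 0 0 0 0;0 -1.8 0 0 0 0;0 -2.2 0 0 0 0;0 -2.6 0 0 0 0;0 -2.6 0 0 0 0"
}}

```text
time: 7.8
eef_pos: [0.6019, 0.2691, 0.102]
eef_rot: [-1.569, -0.007, -0.001]
contact_force: [0.3, 0.5, 0.0]
opening: 0.402
```

Request:
{"name": "play_rows", "arguments": {
  "plan": "0.2 0 -1 0 0 0;0.4 0 -2 0 0 0;0.6 0 -3 0 0 0;0.8 0 -4 0 0 0;1 0 -5 0 0 0;1.2 0 -6 0 0 0;1.35 0 -7 0 0 0;1.35 0 -8 0 0 0"
}}

```text
time: 8.47
eef_pos: [0.6404, 0.0268, 0.0969]
eef_rot: [-1.571, 0.0, -0.001]
contact_force: [-0.1, 0.6, -0.7]
opening: 0.398
```

Request:
{"name": "play_rows", "arguments": {
  "plan": "0 0 0 0 0 0;0 0 0 0 0 0;0 0.5 0 0 0 0;0 1 0 0 0 0;0 1.5 0 0 0 0;0 2 0 0 0 0;0 2 0 0 0 0;0 2 0 0 0 0"
}}

```text
time: 9.13
eef_pos: [0.639, 0.0297, 0.0361]
eef_rot: [-1.57, 0.003, 0.0]
contact_force: [0.3, -0.2, -0.8]
opening: 0.399
```

Run:
```python
from h import *
o=get_obs();print(o["eef_pos"],o["eef_rot"],o["contact_force"],o["opening"])
a=snapshot("side");w=snapshot("wrist")
m=camera_model("side")
for z in(0,.04,.044):print((proj(m,(o["eef_pos"][0],o["eef_pos"][1],z))-[210,110])/128*400)
f=lambda i:cv2.resize(i,(400,300),interpolation=cv2.INTER_CUBIC)
cv2.imwrite("pics/s9.png",np.hstack([f(a[150:246,240:368]),f(w)]))
```

```text
[0.63897322 0.02967629 0.03606961] [-1.57018676e+00  3.10258452e-03  3.35119535e-04] [ 0.33655705 -0.18295391 -0.79461325] 0.39861400137777775
[242.48587572 311.51099497]
[244.56019442 273.92009711]
[244.77321592 270.06691087]
```

View pics/s9.png

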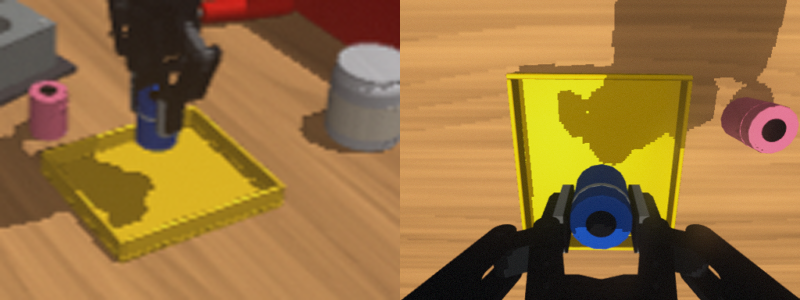

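The coupling hangs upright over the tray centre, with its underside about 48 mm above the floor. I'm lowering gently and watching the force.

Request:
{"name": "play_rows", "arguments": {
  "plan": "0 0.3 0 0 0 0;0 0.6 0 0 0 0;0 0.9 0 0 0 0;0 1.1 0 0 0 0;0 1.3 0 0 0 0;0 1.4 0 0 0 0;0 1.45 0 0 0 0;0 1.45 0 0 0 0"
}}

```text
time: 9.9
eef_pos: [0.6399, 0.0283, -0.0067]
eef_rot: [-1.571, 0.001, -0.001]
contact_force: [-0.2, -0.4, -1.0]
opening: 0.397
```

Request:
{"name": "play_rows", "arguments": {
  "plan": "0 0.03 0 0 0 0;0 0.06 0 0 0 0;0 0.08 0 0 0 0;0 0.08 0 0 0 0"
}}

```text
time: 10.23
eef_pos: [0.6403, 0.0284, -0.0084]
eef_rot: [-1.571, -0.0, -0.001]
contact_force: [0.2, -0.9, -0.6]
opening: 0.4
```

Request:
{"name": "play_rows", "arguments": {
  "plan": "0 0.03 0 0 0 0;0 0.06 0 0 0 0;0 0.06 0 0 0 0;0 0.06 0 0 0 0"
}}

```text
time: 10.57
eef_pos: [0.64, 0.0284, -0.0105]
eef_rot: [-1.571, 0.0, -0.001]
contact_force: [0.3, 1.0, -0.9]
opening: 0.396
```

Request:
{"name": "play_rows", "arguments": {
  "plan": "0 0.03 0 0 0 0;0 0.06 0 0 0 0;0 0.06 0 0 0 0;0 0.06 0 0 0 0"
}}

```text
time: 10.9
eef_pos: [0.6403, 0.0284, -0.0115]
eef_rot: [-1.571, -0.001, -0.001]
contact_force: [-1.2, 0.5, 2.7]
opening: 0.4
```

It touched the floor at about 3 N, where predicted. Releasing, then lifting straight up.

Request:
{"name": "play_rows", "arguments": {
  "plan": "0 0 0 0 0 0;0 0 0 0 0 0;0 0 0 0 0 0;0 0 0 0 0 0;0 0 0 0 0 0;0 0 0 0 0 0",
  "claw": 0.3
}}

```text
time: 11.4
eef_pos: [0.6401, 0.0284, -0.0123]
eef_rot: [-1.571, 0.0, -0.001]
contact_force: [0.9, -0.4, 1.1]
opening: 0.702
```

Request:
{"name": "play_rows", "arguments": {
  "plan": "0 -0.3 0 0 0 0;0 -0.7 0 0 0 0;0 -1.3 0 0 0 0;0 -2 0 0 0 0;0 -3 0 0 0 0;0 -4 0 0 0 0;0 -4 0 0 0 0;0 -4 0 0 0 0"
}}

```text
time: 12.07
eef_pos: [0.6426, 0.0283, 0.1131]
eef_rot: [-1.571, -0.009, -0.001]
contact_force: [-0.8, -0.2, -0.1]
opening: 0.698
```

Run:
```python
from h import *
o=get_obs();print(o["time"],o["eef_pos"],o["contact_force"],o["opening"])
a=snapshot("side");w=snapshot("wrist");t=snapshot("top")
f=lambda i:cv2.resize(i,(400,300),interpolation=cv2.INTER_CUBIC)
cv2.imwrite("pics/s10.png",np.vstack([np.hstack([f(a[150:246,240:368]),f(w)]),np.hstack([f(a[230:350,240:400]),f(t)])]))
```

```text
12.0667 [0.64260824 0.02830395 0.1131496 ] [-0.79984586 -0.21534048 -0.12847977] 0.6977883067823772
```

View pics/s10.png

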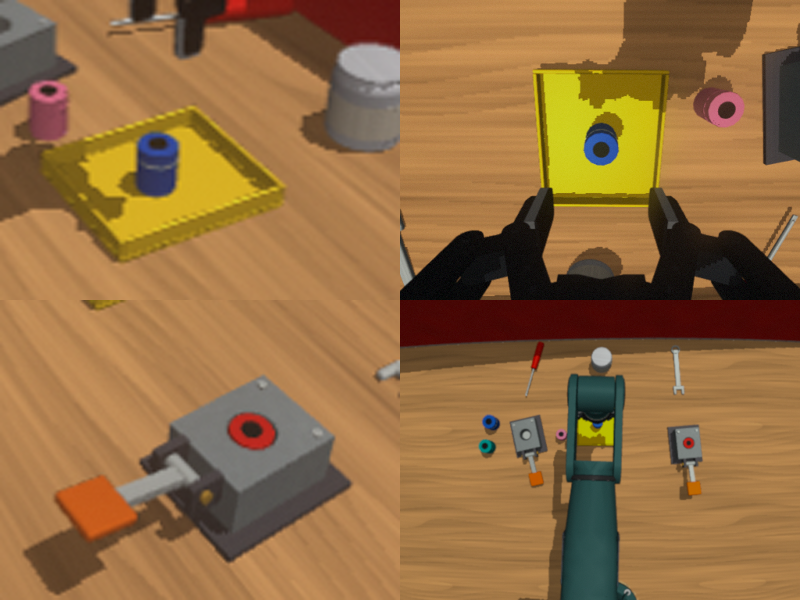

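The coupling stands upright in the tray, bore up, and the gripper is clear of it. The red coupling is still flush in its block. Handing in.

Request:
{"name": "play_rows", "arguments": {
  "plan": "0 0 0 0 0 0;0 0 0 0 0 0;0 0 0 0 0 0;0 0 0 0 0 0"
}}

```text
time: 12.55
eef_pos: [0.6397, 0.0284, 0.1069]
eef_rot: [-1.571, 0.002, -0.001]
contact_force: [-0.3, -0.9, 0.3]
opening: 0.697
```

```bash
python3 -c "
from cell import *
print(job_done())"
```

```text
the job is handed in; nothing more can be done
None
```

I pressed the blue block's lever down to its stop, which raised the coupling fully. I then pulled the coupling straight up and set it down in the middle of the yellow tray with about 3 N of contact before releasing it. The job was handed in at about 12.6 s of the 58 s allowed; no verdict was reported.

The last pictures show the blue coupling upright in the tray, bore up and released. The gripper is clear above it, and the red coupling is flush in its block with its lever untouched.

**One disagreement:** the TCP height read about 34 mm lower than where the fingertips really were, both in the side picture and from contact at the lever stop. I corrected for it when gripping and placing. The coupling then touched the tray floor at the height this predicted.

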